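# Set the carrier of a slide bench to its index

### The job

On the small slide bench on the desk, take hold of the block that rides on the bar and slide it along until it is centred opposite the index plate with the pointed end (not the plain rectangular one). Bring it to a stop there while you still hold it, then let go and leave it there.

Things in the scene. Friction and masses are not known exactly. Their poses are not given: they have to be found in the camera images.
- bench: Slide bench, fixed: dark base plate 112 x 280 x 14 mm, a grey post at each end (34 x 16 mm, top 85 mm above the desk), between them a 12 mm steel bar, axis 70 mm above the desk. Origin: on the desk under the bar's middle; y along the bar, z up; the base reaches 70 mm to -x (index plates) and 42 mm to +x. A tall microscope stands to its right (y < -0.18, x > 0.4): draw the arm back to swing past.
- carrier: Aluminium block on the bar: 36 mm across the bar, 30 along it, 40 high (50 to 90 mm above the desk), dark line round its middle, dummy thumb screw on top (14 mm wide, 13 high). Origin: block centre, on the bar's axis. y along the bar. Slides along the bar only, 94 mm either way from its middle, friction about 2 N, stays where left. Grip from above across the 36 mm, a finger each side of the bar.
- pointed_index: Aluminium index plate lying on the base's -x side, 8 mm thick, 28 mm wide along the bar, 34 mm long, house-shaped: one end a right-angled point aimed at the bar. Fixed, on either half of the bench. Origin: on its underside on its centre line, 45 mm from under the bar, 14 mm behind the tip; y along the bar. It marks the target: the block's centre must have the same position along the bar.
- flat_index: The other index plate: same aluminium, 28 x 34 x 8 mm, but a plain rectangle with no point; it lies on the other half of the bench and is not the target. Origin: on its underside on its centre line, 45 mm from under the bar; y along the bar.

How it is judged:
By the outcome, as a careful person would: the job done as asked, in the order asked, and still so for the second after the job is handed in, with the robot touching nothing.
It also fails if it takes over 35 s, if anything falls off the work surface, if the arm or the gripper's body presses on something with over 40 N, if the wrist force passes 120 N, or if a joint passes its speed limit or range.

### The arm

A 6-joint arm with a two-finger parallel gripper is mounted at the origin on a cart in front of the work surface, level with it; the furniture and walls round the work are solid. World frame = base frame: x ahead of the robot, y to its left, z up, the work surface at z = 0. Lengths are in m, angles in rad, forces in N, time in s.
With the tool pointing down it reaches from about 0.225 to 0.875 m from the base axis. Payload 3.4 kg.
Tool frame: the origin (TCP) lies where the fingers leave the gripper's body, on its centre line; the fingertips stand 73 mm ahead of it and the grasp point (between the pads) lies 54 mm ahead of it; z points along the fingers, y is the line along which they close (so a half turn about z gives the same grasp; the last joint's range is limited). The gripper opens to 85 mm and grips with 20 to 120 N. Pads are 22 mm wide; open, the fingers measure 114 mm over their backs; the gripper's body (76 mm by 85 mm) begins 54 mm behind the grasp point. The pads swing forward as they close: fully open they stand 13 mm farther back than shut.
Start: joints at [-1.246, 0.276, 1.505, -0, 1.361, -0.121], TCP at [0.248, -0.519, 0.304] pointing down, gripper open.
Joint ranges: [-2.89, 2.89], [-0.75, 2.08], [0.22, 2.7], [-1.18, 4.32], [0.11, 2.71], [-2.7, 2.7]. Speed limits (rad/s): [2.57, 2.57, 3.14, 3.14, 3.14, 3.14].

### API

Orientations are given as a 3x3 rotation matrix whose columns are the frame's x, y, z axes.
In Python, from bench import r, imaging gives the robot as it stands.
- The arm moves only by the tool move_arm, never from a script. Its argument "motion" is a list of rows, each a list of 3 entries, a list of its own where there are three numbers: the shift along the tool's x, y, z in mm, then the turn about the tool's z in degrees, then the closure, from -1 (fully open) to 1 (shut). A call has 1 to 10 rows; each row shifts and turns the commanded pose from where the row before left it, along the tool's axes as they then stand; what a row does not reach is not made up. A row lasts 1/10 s, in which the tool goes at most 50 mm and 8.59 degrees, less where a joint would pass 70% of its speed; a pose out of reach is approached as far as the arm can. A call with a gripper value outside its range is refused whole. The fingers move at their own pace and stop on an object; the grip force is fixed at half the most. Time passes only in rows, so rows that do not move let the fingers close. It gives the time, the measured TCP pose, the force, the opening and the grip force at its end, in the units of the state.
- r.get_state(): the state, without advancing time (a new reading comes with each control period).
- imaging.grab_frame(name): name is "scene" or "top"; returns a dict with "img" (400x640x3 uint8, blue, green, red), "fovy" (degrees; the focal length in pixels is half the picture's height over the tangent of half this angle, whatever the lens; pixels are square), "cx", "cy" (the principal point, pixels), "dist_coeffs" ([k1, k2, p1, p2, k3] as OpenCV has them; the pictures are not rectified), "cam_to_world" (4x4, takes a point from camera to world coordinates). Camera axes: x right, y down, z forward; pixel columns grow to the right and rows downward; lengths in m; the calibration is good to about 2 mm. A picture is of the moment at which its call begins. There is no depth.
- r.hand_in(): hands the job in; it is judged then, once.
The state is a dict: "time": time; "qpos": joint angles; "joint_velocities": joint speeds; "joint_torque": joint torques, N m; "tool_pos": TCP position; "tcp_rot": TCP orientation; "contact_force": force on the tool from outside, world axes, zero at the start; "wrist_torque": the same for the moment, N m; "finger_gap": finger opening in m; "gripper_force": force on a finger pad.
Only numpy, scipy, OpenCV 4.12 (cv2) and the standard library are available. Lean on these libraries where they do the work, as an engineer would, in place of code of your own. Each camera call takes 0.05 s, during which the arm holds its last target. There are 200 camera calls.

## Working session

There is one attempt and no reset: what is moved stays moved. The work goes in short steps, Python scripts to look and compute and a tool call to move; the robot and the scene stay as the last step left them, time stands still between calls to the robot, and variables do not carry over. Pictures are saved under pics/ and viewed, at most 10 in all, crops included, and the job is handed in when it is done.

Besides the shell and the picture viewer there is one more tool, called in YAML: its name, and indented under it one key for each argument. move_arm: Moves the arm, as the interface text tells. Its arguments: {"type":"object","properties":{"motion":{"type":"array"}},"required":["motion"]}

```bash
mkdir -p pics
python3 - <<'E'
from bench import r, imaging
import cv2,numpy as np
np.set_printoptions(precision=4,suppress=True)
for n in("scene","top"):
    f=imaging.grab_frame(n); cv2.imwrite(f"pics/{n}0.png",f["img"]); print({k:v for k,v in f.items() if k!="img"})
s=r.get_state();print(s)
E
```

```text
{'fovy': 42.043616470099614, 'cx': 310.0299797810259, 'cy': 198.01949047920402, 'dist_coeffs': array([-0.1038,  0.    ,  0.    ,  0.    ,  0.    ]), 'cam_to_world': array([[-0.8548, -0.3132,  0.4137,  0.1134],
       [-0.5188,  0.5054, -0.6895,  0.7281],
       [ 0.0069, -0.8041, -0.5945,  0.5596],
       [ 0.    ,  0.    ,  0.    ,  1.    ]])}
{'fovy': 54.79719526055986, 'cx': 316.9777996550206, 'cy': 201.8405971380877, 'dist_coeffs': array([-0.0846,  0.    ,  0.    ,  0.    ,  0.    ]), 'cam_to_world': array([[-0.0105, -0.9882,  0.1528,  0.3372],
       [-0.9999,  0.0106, -0.0003,  0.1426],
       [-0.0013, -0.1528, -0.9883,  0.9308],
       [ 0.    ,  0.    ,  0.    ,  1.    ]])}
{'time': 0.1, 'qpos': array([-1.246 ,  0.2765,  1.506 , -0.    ,  1.3607, -0.121 ]), 'joint_velocities': array([ 0.001 , -0.0001, -0.0015, -0.0017,  0.0004, -0.0014]), 'joint_torque': array([  0.0009, -41.7703, -24.6405,  -0.0003,   0.0059,   0.    ]), 'tool_pos': array([ 0.2478, -0.5185,  0.3031]), 'tcp_rot': array([[ 0.9023,  0.4312, -0.0005],
       [ 0.4312, -0.9023,  0.0015],
       [ 0.0002, -0.0016, -1.    ]]), 'contact_force': array([ 1.0414, -0.6256, -0.4079]), 'wrist_torque': array([-0.0393,  0.0175,  0.0098]), 'gripper_force': 0.0, 'finger_gap': 0.08522789505924461}
```

View pics/scene0.png

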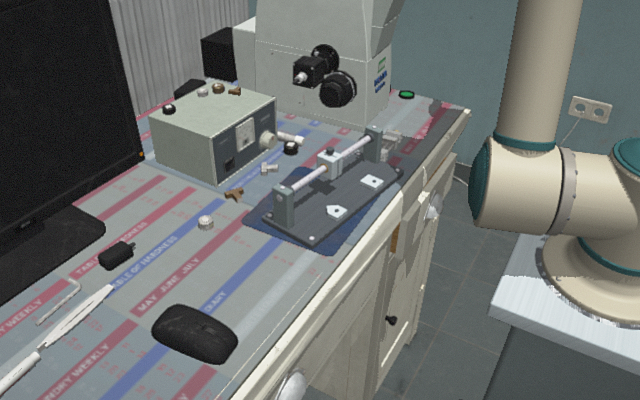

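View pics/top0.png

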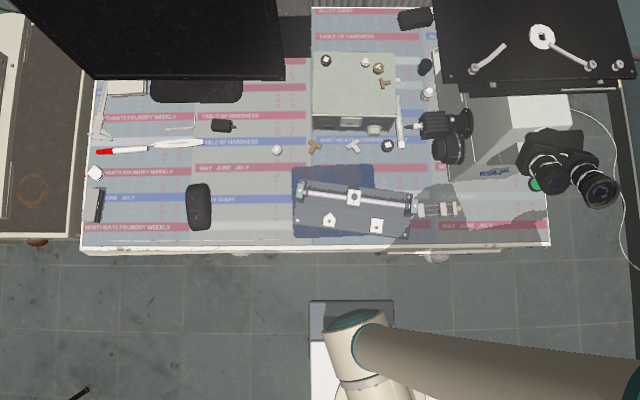

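The scene view shows the bench: pointed plate near (336,211), flat plate near (372,181), carrier near (330,162). In the top view the pointed plate is at (330,220), the flat one at (376,226) and the carrier at (354,197). I'll enlarge both.

Run:
```python
import cv2
a=cv2.imread("pics/top0.png")[170:250,280:420]; cv2.imwrite("pics/topc.png",cv2.resize(a,None,fx=5.6,fy=5.6,interpolation=cv2.INTER_CUBIC))
a=cv2.imread("pics/scene0.png")[115:255,235:425]; cv2.imwrite("pics/scenec.png",cv2.resize(a,None,fx=4,fy=4,interpolation=cv2.INTER_CUBIC))
```

```text
(no output)
```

View pics/topc.png

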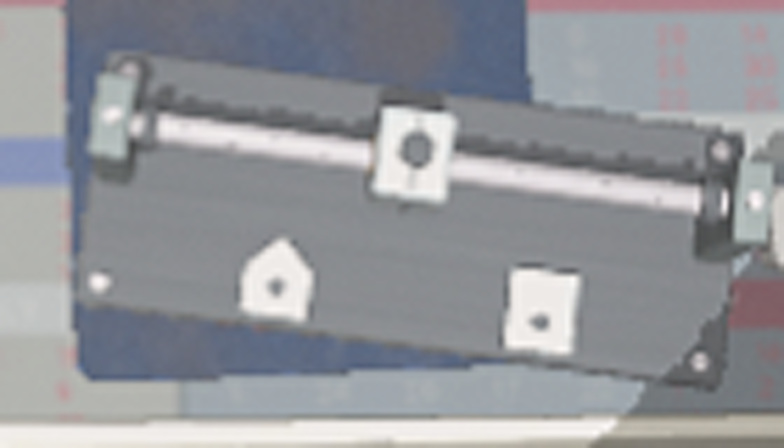

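View pics/scenec.png

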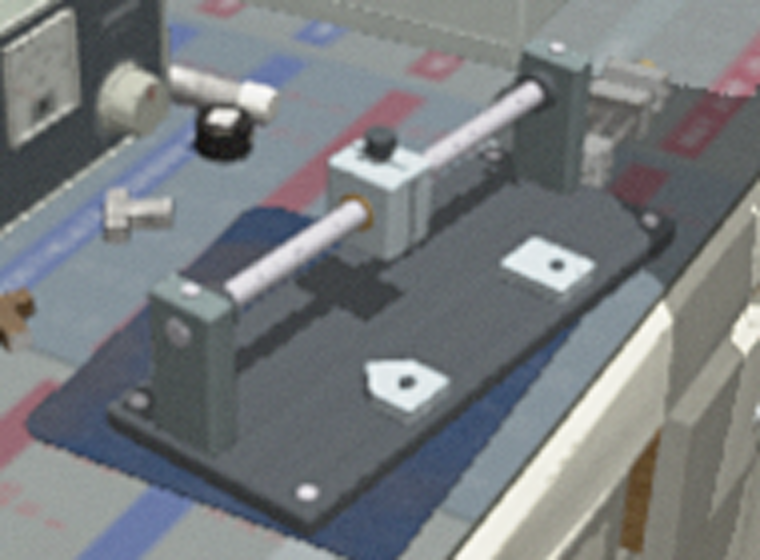

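```bash
cat > fit.py <<'E'
import cv2,numpy as np
from scipy.optimize import least_squares
def proj(f,P):
    M=np.linalg.inv(f["cam_to_world"]); fl=200/np.tan(np.radians(f["fovy"])/2)
    K=np.array([[fl,0,f["cx"]],[0,fl,f["cy"]],[0,0,1]])
    return cv2.projectPoints(np.asarray(P,float),cv2.Rodrigues(M[:3,:3])[0],M[:3,3],K,np.array(f["dist_coeffs"]))[0][:,0]
def world(p,L):   # p: x,y,yaw ; L in bench mm
    c,s=np.cos(p[2]),np.sin(p[2]); L=np.array(L)/1000
    return np.c_[p[0]+c*L[:,0]-s*L[:,1],p[1]+s*L[:,0]+c*L[:,1],L[:,2]]
BASE=[(42,140,14),(42,-140,14),(-70,140,14),(-70,-140,14)]
POST=[(0,132,85),(0,-132,85)]
CAR=lambda s:[(18,s+15,90),(18,s-15,90),(-18,s-15,90),(-18,s+15,90)]
PT=lambda s:[(-31,s,22),(-45,s-14,22),(-65,s-14,22),(-65,s+14,22),(-45,s+14,22)]
FL=lambda s:[(-28,s+14,22),(-28,s-14,22),(-62,s-14,22),(-62,s+14,22)]
E
python3 - <<'E'
from fit import *
from bench import imaging
top=imaging.grab_frame("top");sc=imaging.grab_frame("scene")
T=np.array([(112,52),(742,133),(78,302),(718,390),(112,114),(757,200),(380,106),(457,115),(447,203),(373,193),(283,237),(315,271),(308,321),(240,308),(245,268),(512,267),(581,271),(575,355),(503,345)],float)
T=(T+.5)/5.6-.5+[280,170]
S=np.array([(112,412),(np.nan,0),(308,525),(672,230),(190,289),(557,47),(330,160),(372,135),(430,163),(388,187),(366,361),(417,360),(448,380),(411,412),(372,393),(502,262),(536,236),(596,265),(562,293)],float)
S=(S+.5)/4-.5+[235,115]
def res(p):
    W=world(p,BASE+POST+CAR(p[3])+PT(p[4])+FL(p[5]))
    return np.r_[proj(top,W)-T,proj(sc,W)-S]
def fun(p):
    v=res(p).ravel();return v[np.isfinite(v)]
o=least_squares(fun,[.42,.08,-.13,0,60,-60],x_scale=[.01,.01,.01,1,1,1],loss="soft_l1")
np.set_printoptions(precision=2,suppress=True)
print(o.x[:2],o.x[2:],np.degrees(o.x[2]));print(np.c_[res(o.x)[:19],res(o.x)[19:]])
p=o.x
print(world(p,[(0,p[3],70),(0,p[4],70)])*1000)
E
```

```text
[0.48 0.05] [ -0.15   8.58  53.56 -59.39] -8.325706055290574
[[-0.35 -0.42 -2.51 -0.87]
 [ 1.57  0.4    nan 35.92]
 [-0.91  0.51 -0.07 -0.51]
 [ 1.29  0.43  1.95 -1.77]
 [-0.95  0.48 -1.42  2.77]
 [ 1.36  0.84  0.85  1.16]
 [ 0.63  0.05 -1.67  0.5 ]
 [ 0.29  0.23 -1.34 -0.17]
 [ 0.17  0.44  0.71 -0.13]
 [-0.11  0.42  0.51  1.08]
 [ 0.66  0.44  0.03  1.21]
 [ 0.04  0.97 -1.19  0.85]
 [ 0.21  0.4   0.51  0.48]
 [ 0.6   1.13 -0.28  0.43]
 [ 0.82 -0.07 -0.05  0.37]
 [ 1.25 -0.62 -1.79  0.14]
 [ 0.61  0.23 -1.59  0.13]
 [ 0.11 -0.58 -1.25 -0.43]
 [ 1.22 -0.36 -1.31 -0.66]]
[[476.3   60.86  70.  ]
 [482.82 105.36  70.  ]]
```

move_arm:
  motion:
    - [[10,-40,0],0,-1]
    - [[10,-40,0],0,-1]
    - [[10,-40,0],0,-1]
    - [[10,-40,0],0,-1]
    - [[10,-40,0],0,-1]
    - [[5,-20,0],0,-1]
    - [[0,0,0],0,-1]

```text
time: 0.9
tool_pos: [0.2019, -0.2935, 0.3038]
tcp_rot: [[0.902, 0.432, -0.0], [0.432, -0.902, 0.001], [0.0, -0.001, -1.0]]
contact_force: [0.8, -0.8, -0.4]
finger_gap: 0.0853
gripper_force: 0.0
```

move_arm:
  motion:
    - [[22,-24,0],-6,-1]
    - [[22,-20,0],-6,-1]
    - [[24,-18,0],-6,-1]
    - [[26,-16,0],-6,-1]
    - [[28,-14,0],-6,-1]
    - [[28,-10,0],-6,-1]
    - [[28,-8,0],-6,-1]
    - [[28,-6,0],-6,-1]
    - [[28,-2,0],-6,-1]
    - [[0,0,0],0,-1]

```text
time: 1.9
tool_pos: [0.2701, -0.0334, 0.3041]
tcp_rot: [[0.175, 0.985, 0.001], [0.985, -0.175, 0.001], [0.001, 0.001, -1.0]]
contact_force: [0.0, 0.6, 0.2]
finger_gap: 0.0854
gripper_force: 0.0
```

move_arm:
  motion:
    - [[24,38,0],-1.8,-1]
    - [[24,38,0],0,-1]
    - [[24,38,0],0,-1]
    - [[25,38,20],0,-1]
    - [[26,38,30],0,-1]
    - [[0,0,34],0,-1]
    - [[0,0,0],0,-1]
    - [[0,0,0],0,-1]

```text
time: 2.7
tool_pos: [0.4723, 0.0536, 0.2222]
tcp_rot: [[0.152, 0.988, -0.002], [0.988, -0.152, -0.0], [-0.001, -0.002, -1.0]]
contact_force: [0.1, 0.2, 0.3]
finger_gap: 0.0855
gripper_force: 0.0
```

Run:
```python
from bench import imaging,r
import cv2,numpy as np
a=imaging.grab_frame("scene")["img"][85:255,235:425]; a=cv2.resize(a,None,fx=3.4,fy=3.4,interpolation=cv2.INTER_CUBIC)
cv2.imwrite("pics/s1.png",a)
s=r.get_state();print(s["tool_pos"],s["tcp_rot"][:,1])
```

```text
[0.47274422 0.05359881 0.22344036] [ 0.9883872  -0.1519526   0.00106907]
```

View pics/s1.png

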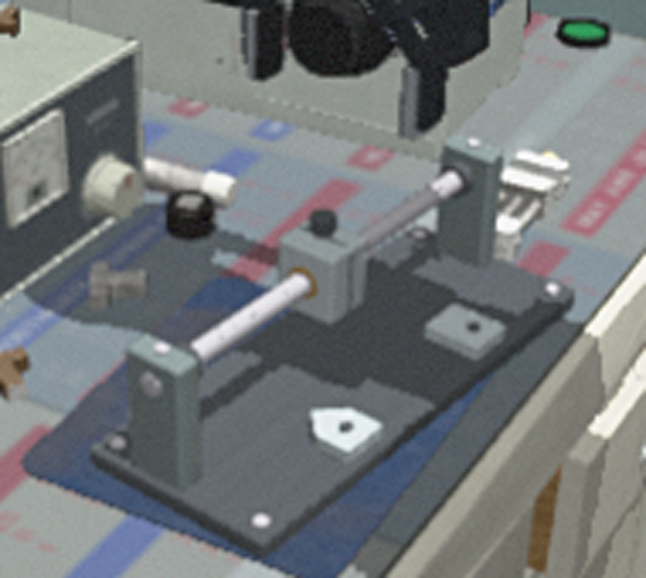

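The open fingers, tips near (265,70) and (415,130), straddle the line above the carrier, whose screw is at (322,220). Next I centre and descend.

move_arm:
  motion:
    - [[8,2,20],0,-1]
    - [[0,0,25],0,-1]
    - [[0,0,25],0,-1]
    - [[0,0,20],0,-1]
    - [[0,0,9],0,-1]
    - [[0,0,0],0,-1]
    - [[0,0,0],0,-1]
    - [[0,0,0],0,-1]

```text
time: 3.55
tool_pos: [0.4763, 0.062, 0.1251]
tcp_rot: [[0.151, 0.989, 0.003], [0.989, -0.151, -0.0], [0.0, 0.003, -1.0]]
contact_force: [0.0, 0.5, 0.3]
finger_gap: 0.0855
gripper_force: 0.0
```

move_arm:
  motion:
    - [[0,0,0],0,-0.5]
    - [[0,0,0],0,-0.2]
    - [[0,0,0],0,-0.1]
    - [[0,0,0],0,0]
    - [[0,0,0],0,0.05]
    - [[0,0,0],0,0.1]

```text
time: 4.15
tool_pos: [0.4753, 0.0622, 0.1235]
tcp_rot: [[0.151, 0.989, -0.0], [0.989, -0.151, -0.0], [-0.0, -0.0, -1.0]]
contact_force: [0.3, 0.0, -0.9]
finger_gap: 0.0383
gripper_force: 0.0
```

move_arm:
  motion:
    - [[0,0,0],0,0.12]
    - [[0,0,0],0,0.14]
    - [[0,0,0],0,0.16]
    - [[0,0,0],0,0.2]
    - [[0,0,0],0,0.2]

```text
time: 4.65
tool_pos: [0.4761, 0.062, 0.124]
tcp_rot: [[0.15, 0.989, 0.002], [0.989, -0.15, -0.0], [0.0, 0.002, -1.0]]
contact_force: [2.3, -1.0, 2.5]
finger_gap: 0.0353
gripper_force: 59.6
```

Run:
```python
from bench import imaging
import cv2,numpy as np
a=imaging.grab_frame("scene")["img"][115:255,235:425]; a=cv2.resize(a,None,fx=4,fy=4,interpolation=cv2.INTER_CUBIC)
cv2.imwrite("pics/s2.png",a)
```

```text
(no output)
```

View pics/s2.png

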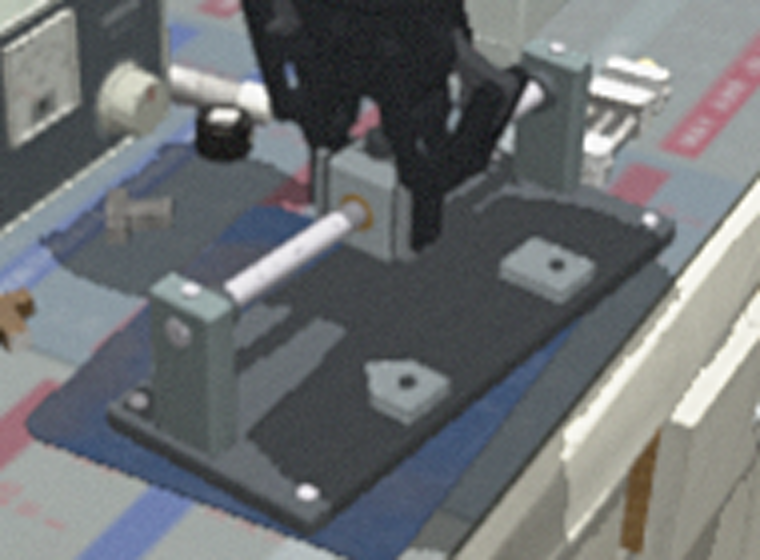

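Both fingers hold the block (around (370,200)) at about 60 N. Before sliding I'll check the distance per camera, allowing for calibration offsets.

```bash
cat > ref.py <<'E'
from fit import *
from bench import imaging
top=imaging.grab_frame("top");sc=imaging.grab_frame("scene")
T=np.array([(112,52),(742,133),(78,302),(718,390),(112,114),(757,200),(380,106),(457,115),(447,203),(373,193),(283,237),(315,271),(308,321),(240,308),(245,268),(512,267),(581,271),(575,355),(503,345)],float)
T=(T+.5)/5.6-.5+[280,170]
S=np.array([(112,412),(np.nan,np.nan),(308,525),(672,230),(190,289),(557,47),(330,160),(372,135),(430,163),(388,187),(366,361),(417,360),(448,380),(411,412),(372,393),(502,262),(536,236),(596,265),(562,293)],float)
S=(S+.5)/4-.5+[235,115]
def run(w1,w2,sub):
    def fun(p):
        W=world(p,BASE+POST+CAR(p[3])+PT(p[4])+FL(p[5]))
        # camera calibration: small rotation as pixel shift, priors 2 px
        a=(proj(top,W)-T+p[6:8])[sub]*w1; b=(proj(sc,W)-S+p[8:10])[sub]*w2
        v=np.r_[a,b].ravel(); return np.r_[v[np.isfinite(v)],p[6:]/2]
    o=least_squares(fun,[.48,.05,-.145,8,53,-59,0,0,0,0],x_scale=[.01,.01,.01,1,1,1,1,1,1,1],loss="soft_l1")
    p=o.x; print(w1,w2,np.round(p[:2]*1000,1),round(np.degrees(p[2]),2),"car %.1f pt %.1f fl %.1f  shift %.1f"%(p[3],p[4],p[5],p[4]-p[3]),np.round(p[6:],1),round(o.cost,1))
allp=np.arange(19)
for w in((1,1),(1,0),(0,1)):
    run(*w,allp); run(*w,allp[4:])
E
python3 ref.py
```

```text
1 1 [476.2  50.4] -8.48 car 8.1 pt 53.3 fl -60.0  shift 45.3 [-1.4  0.2  0.6  0.6] 19.5
1 1 [475.3  49.1] -8.97 car 10.4 pt 55.2 fl -57.8  shift 44.7 [-1.   0.   0.6  0. ] 11.2
1 0 [477.1  53. ] -8.41 car 8.2 pt 53.8 fl -58.7  shift 45.6 [-0.1  0.6  0.   0. ] 5.5
1 0 [476.3  53. ] -8.64 car 8.4 pt 53.7 fl -58.7  shift 45.4 [-0.1  0.3  0.   0. ] 3.4
0 1 [477.3  46.5] -8.43 car 7.1 pt 52.7 fl -62.8  shift 45.6 [ 0.  -0.  -0.3  2.2] 12.9
0 1 [474.4  45.9] -9.44 car 12.7 pt 56.5 fl -56.9  shift 43.8 [-0.   0.  -0.1  0.4] 6.6
```

move_arm:
  motion:
    - [[3,0,0],0,0.2]
    - [[6,0,0],0,0.2]
    - [[8,0,0],0,0.2]
    - [[8,0,0],0,0.2]
    - [[8,0,0],0,0.2]
    - [[7,0,0],0,0.2]
    - [[4,0,0],0,0.2]
    - [[1,0,0],0,0.2]
    - [[0,0,0],0,0.2]
    - [[0,0,0],0,0.2]

```text
time: 5.8
tool_pos: [0.4827, 0.1077, 0.1239]
tcp_rot: [[0.15, 0.989, 0.002], [0.989, -0.15, 0.001], [0.001, 0.001, -1.0]]
contact_force: [4.6, -1.1, 5.2]
finger_gap: 0.0356
gripper_force: 60.0
```

Run:
```python
from bench import imaging,r
import cv2,numpy as np
fs=[]
for n,sl,k in(("scene",(slice(130,240),slice(265,395)),5),("top",(slice(175,235),slice(285,415)),5)):
    a=np.mean([imaging.grab_frame(n)["img"][sl].astype(float) for _ in range(4)],0).astype(np.uint8)
    fs.append(cv2.resize(a,None,fx=k,fy=k,interpolation=cv2.INTER_CUBIC)[:300 if n=="top" else 550])
cv2.imwrite("pics/s3.png",fs[0])
s=r.get_state();print(s["tool_pos"],s["contact_force"],s["finger_gap"],s["time"])
```

```text
[0.48271934 0.10769776 0.1239373 ] [ 3.73242566 -0.59745398  5.22414942] 0.03543480577077553 6.2
```

View pics/s3.png

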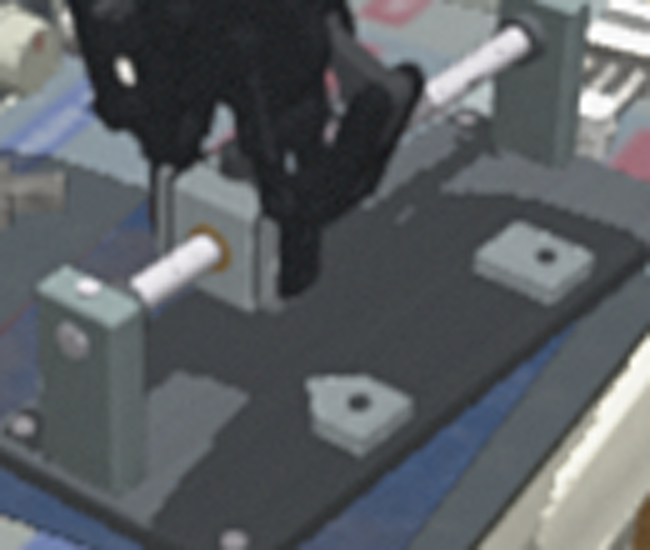

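The block, face centred near (213,250), is still held and stopped roughly opposite the pointed plate, tip at (308,380). I'll estimate the remaining error from its visible face.

Run:
```python
from fit import *
from bench import imaging
sc=imaging.grab_frame("scene")
L=lambda c,t,f:[(18,c+15,90),(-18,c+15,50),(0,c+15,70)]+PT(t)+FL(f)+POST
Z=np.array([(176,170),(256,309),(213,250),(307,380),(362,377),(413,405),(362,444),(314,417),(474,262),(523,222),(594,260),(547,292),(88,287),(512,0)],float)
Z=(Z+.5)/5-.5+[265,130]; Z[-1]=np.nan
for yaw in(-8.4,-8.64,-9.0,None):
  def fun(p):
    q=p[:3].copy()
    if yaw: q[2]=np.radians(yaw)
    v=(proj(sc,world(q,L(*p[3:6])))-Z+p[6:]).ravel();v=v[np.isfinite(v)];return np.r_[v,p[6:]/2,(p[0]-.4765)/.002,(p[2]+.15)/.003]
  o=least_squares(fun,[.476,.05,-.15,53,53,-59,0,0],x_scale=[.01,.01,.01,1,1,1,1,1],loss="soft_l1")
  p=o.x;print(yaw,np.degrees(p[2]),p[:2],p[3:6],"err",p[3]-p[4],o.cost)
```

```text
-8.4 -8.594366926962348 [0.47633943 0.04804883] [ 55.1527302   58.84589139 -54.82941958] err -3.6931611966567672 7.244755161828041
-8.64 -8.594366926962348 [0.47626371 0.0477126 ] [ 55.32018882  58.84965368 -54.54394396] err -3.529464852284754 6.403533557056198
-9.0 -8.594366926962348 [0.47614474 0.04721179] [ 55.52948771  58.8253825  -54.16423496] err -3.295894785131935 5.324812589413404
None -8.707469251742236 [0.47624193 0.04761858] [ 55.36334702  58.84795264 -54.46835244] err -3.4846056232747173 6.380974617351049
```

move_arm:
  motion:
    - [[0,0,0],0,0.1]
    - [[0,0,0],0,-0.2]
    - [[0,0,0],0,-1]
    - [[0,0,0],0,-1]
    - [[0,0,0],0,-1]
    - [[0,0,0],0,-1]
    - [[0,0,0],0,-1]

```text
time: 6.95
tool_pos: [0.4819, 0.1066, 0.1235]
tcp_rot: [[0.151, 0.989, -0.0], [0.989, -0.151, -0.0], [-0.0, -0.0, -1.0]]
contact_force: [0.0, -0.0, -0.4]
finger_gap: 0.0854
gripper_force: 0.0
```

move_arm:
  motion:
    - [[0,0,-15],0,-1]
    - [[0,0,-35],0,-1]
    - [[0,0,-45],0,-1]
    - [[0,0,-40],0,-1]
    - [[-20,-40,-20],0,-1]
    - [[-35,-40,0],0,-1]
    - [[-40,-40,0],0,-1]
    - [[-40,-40,0],0,-1]
    - [[-30,-20,0],0,-1]
    - [[0,0,0],0,-1]

```text
time: 7.95
tool_pos: [0.2892, -0.0216, 0.2784]
tcp_rot: [[0.156, 0.988, -0.001], [0.988, -0.156, -0.002], [-0.002, -0.001, -1.0]]
contact_force: [0.2, -0.0, -0.2]
finger_gap: 0.0852
gripper_force: 0.0
```

Run:
```python
from bench import imaging,r
import cv2,numpy as np
for n,sl,k in(("scene",(slice(140,225),slice(270,390)),6.5),("top",(slice(175,240),slice(285,415)),6)):
    a=np.mean([imaging.grab_frame(n)["img"][sl].astype(float) for _ in range(6)],0).astype(np.uint8)
    cv2.imwrite(f"pics/{n}4.png",cv2.resize(a,None,fx=k,fy=k,interpolation=cv2.INTER_CUBIC))
print(r.get_state()["time"],r.get_state()["tool_pos"])
```

```text
8.55 [ 0.29276706 -0.01960875  0.27845152]
```

View pics/top4.png

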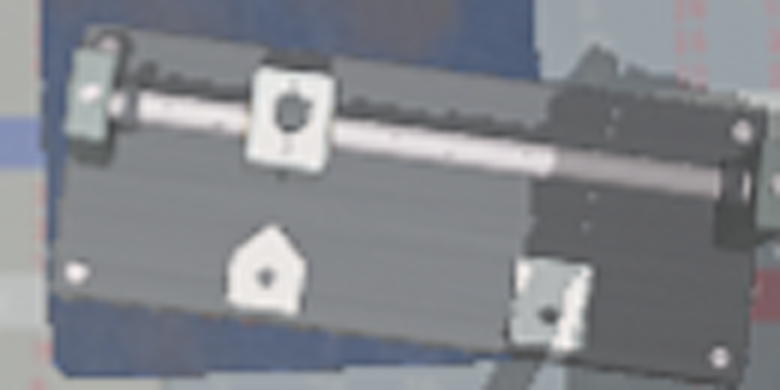

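View pics/scene4.png

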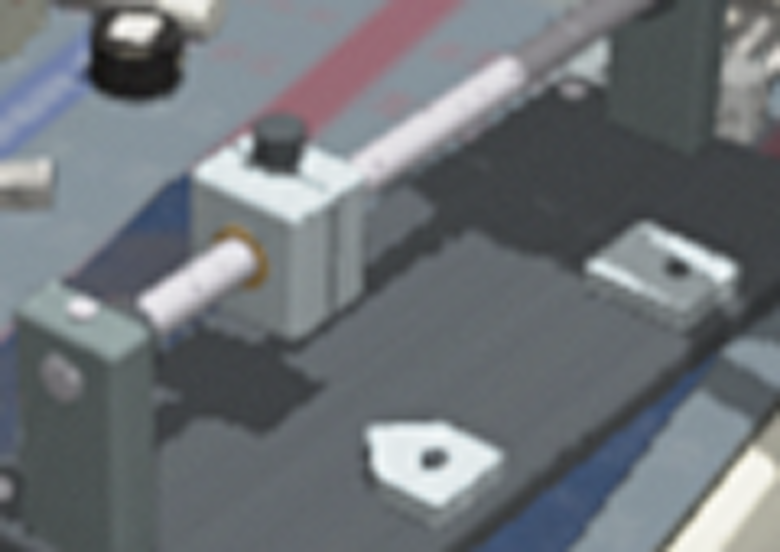

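The block now sits at (290,118) in the top crop, with the pointed plate's tip at (271,225). In the scene crop the block's top is around (280,175) and the tip at (367,428). I'll fit both views.

```bash
cat > m.py <<'E'
from fit import *
from bench import imaging
top=imaging.grab_frame("top");sc=imaging.grab_frame("scene")
n=np.nan
T=np.array([(253,65),(336,74),(327,172),(245,162),(n,n),(n,n),(n,n),(271,225),(305,261),(296,317),(228,303),(234,258),(516,258),(593,266),(582,352),(509,344),(91,93)],float)
T=(T+.5)/6-.5+[285,175]
S=np.array([(195,175),(n,n),(366,180),(297,220),(293,340),(362,297),(193,312),(367,428),(450,423),(503,458),(440,508),(374,468),(587,266),(648,222),(738,270),(683,312),(82,308)],float)
S=(S+.5)/6.5-.5+[270,140]
L=lambda c,t,f:CAR(c)+[(-18,c+15,50),(-18,c-15,50),(18,c+15,50)]+PT(t)+FL(f)+[(0,132,85)]
for w in((1,1),(1,0),(0,1)):
  def fun(p,full=0):
    W=world(p,L(*p[3:6])); a=proj(top,W)-T+p[6:8]; b=proj(sc,W)-S+p[8:]
    if full:return np.c_[a,b]
    v=np.r_[a*w[0],b*w[1]].ravel();v=v[np.isfinite(v)];return np.r_[v,p[6:]/2,(p[0]-.4765)/.003,(p[2]+.15)/.005]
  o=least_squares(fun,[.476,.05,-.15,53,53,-59,0,0,0,0],x_scale=[.01,.01,.01]+[1]*7,loss="soft_l1")
  p=o.x;print(w,np.round(np.degrees(p[2]),2),np.round(p[:2]*1e3,1),np.round(p[3:],1),"err %.2f"%(p[3]-p[4]),o.cost)
  if w==(1,1): print(np.round(fun(p,1),1))
E
python3 m.py
```

```text
(1, 1) -9.02 [475.8  47.4] [ 58.2  57.2 -55.5  -1.    0.7   1.1   0.3] err 1.00 10.868624115518335
[[ 0.5  0.2 -1.1 -0.8]
 [ 0.   0.6  nan  nan]
 [-0.7  0.2  0.9 -1.2]
 [-0.5 -0.1 -0.1  0.2]
 [ nan  nan  0.2  1.7]
 [ nan  nan  0.9  0.5]
 [ nan  nan -0.6 -2.1]
 [ 0.4  0.2  0.5  0.2]
 [-0.2  0.8 -0.7  0.5]
 [ 0.1 -0.2  0.4 -0.2]
 [-0.3  0.4 -0.1 -0.1]
 [-0.1 -0.4  0.7  1.2]
 [ 1.  -0.6 -0.7 -0.3]
 [-0.2 -0.2 -1.2  0. ]
 [-0.1 -0.4  0.1 -0.6]
 [ 0.3 -0.7 -0.1 -0.3]
 [ 0.2  0.   0.2  0.9]]
(1, 0) -8.73 [476.1  50. ] [ 57.4  57.2 -55.3  -0.1   0.7   0.    0. ] err 0.27 2.7394867084119046
(0, 1) -8.85 [476.5  44.6] [ 58.6  57.3 -56.5   0.    0.    0.6   1.2] err 1.24 8.08153009907754
```

```bash
python3 -c "
from bench import r
print(r.hand_in())"
```

```text
the job is handed in; nothing more can be done
None
```

The block is parked opposite the pointed index plate, released with the arm drawn clear, and the job is handed in at about 9 s; after release the two cameras put it 0.3 and 1.2 mm from centre, though a rougher one-camera check while I still held it read 3.5 mm off the other way.

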